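Open the seed jar in the bracing block

ROBOT

A 7-joint arm with a two-finger parallel gripper is mounted at the origin on the work surface. World frame = base frame: x ahead of the robot, y to its left, z up, the work surface at z = 0. Lengths are in m, angles in rad, forces in N, time in s.
With the tool pointing down it reaches from about 0.4 to 0.875 m from the base axis. Payload 19.3 kg.
Tool frame: the origin (TCP) lies at the very end of the fingers, on their centre line; the grasp point (between the pads) lies 19 mm behind it; y points along the fingers, x is the direction in which the jaws open and shut, and the axes are right-handed (so a half turn about y gives the same grasp; the last joint's range is limited). The gripper opens to 85 mm and grips with 20 to 120 N. Pads are 22 mm wide; open, the fingers measure 114 mm over their backs; the gripper's body (76 mm by 85 mm) begins 54 mm behind the grasp point. The pads swing forward as they close: fully open they stand 13 mm farther back than shut.
Start: joints at [1.086, 0.521, -0.036, 1.599, 0.021, 1.021, -0.113], TCP at [0.252, -0.572, 0.231] pointing down, gripper open.
Joint ranges: [-2.91, 2.91], [-0.3, 2.13], [-1.5, 1.42], [0.17, 2.43], [-1.26, 4.41], [0.16, 1.93], [-2.52, 2.52]. Speed limits (rad/s): [1.89, 1.89, 2.39, 2.39, 3.01, 3.01, 3.01].

INTERFACE

Orientations are given as [roll, pitch, yaw] about the fixed x, y, z axes, in that order (R = Rz(yaw) Ry(pitch) Rx(roll)).
In Python, from workcell import bot gives the robot as it stands. The module is installed in compiled form; this text tells all that it offers.
- The arm moves only by the shell command python3 -m crank 'ROWS' [FORCE]. ROWS is JSON, a list of rows, each an object of numbers: "hand": the closure, from 0 (fully open) to 1 (shut); "dx", "dy", "dz": the shift along the tool's x, y, z in mm; "yaw": the turn about the tool's y in rad. In form: [{"hand": .., "dx": .., "dy": .., "dz": .., "yaw": ..}, ...]. A call has 1 to 12 rows; each row is the pose to reach, as a shift and turn from the pose commanded when the call began, along the tool's axes at that moment; what a row does not reach only later rows make up. A row lasts 1/12 s, in which the tool goes at most 41.7 mm and 7.16 degrees, less where a joint would pass 70% of its speed; a pose out of reach is approached as far as the arm can. A call with a gripper value outside its range is refused whole. The fingers move at their own pace and stop on an object; FORCE is the grip in N (left out, the last holds). Time passes only in rows, so rows that repeat a pose let the fingers close. It gives the time, the measured TCP pose, the force and the opening at its end, in the units of the state.
- bot.observe(): the state, without advancing time (a new reading comes with each control period).
- bot.grab_frame(name): name is "scene" or "top"; returns the picture (420x560x3 uint8, red, green, blue); there is no depth.
- bot.camera_info(name): a dict with "fx", "fy", "cx", "cy" (pixels), "rvec" (rotation vector, rad) and "tvec" (3), from world to camera coordinates, as OpenCV has them. Camera axes: x right, y down, z forward; pixel columns grow to the right and rows downward; lengths in m; the calibration is good to about 2 mm. A picture is of the moment at which its call begins. camera_info takes no time and is no camera call.
- bot.job_done(): hands the job in, once; it reports no verdict.
The state is a dict: "clock": time; "qpos": joint angles; "qd": joint speeds; "joint_efforts": joint torques, N m; "position": TCP position; "tool_rot": TCP orientation; "force": force on the tool from outside, world axes, zero at the start; "moment": the same for the moment, N m; "grip_width": finger opening in m.
Only numpy, scipy, OpenCV 4.12 (cv2) and the standard library are available. Lean on these libraries where they do the work, as an engineer would, in place of code of your own. Each camera call takes 0.05 s, during which the arm holds its last target.

TASK

Take the tall square seed jar, with its cap on, out of the cluttered grey bin and seat it upright, fully down in the square pocket of the wooden block, which braces it. Then twist the tight cap anticlockwise until its threads let go, lift it straight off and finish still holding it level just above the open jar, two or three centimetres clear of the rim, with the jar left seated in the block. Leave the other things in the bin and on the table as they are.

Things in the scene. Friction and masses are not known exactly. Their poses are not given: they have to be found in the camera images.
- cap_center (a point): Centre of the jar's round cap: plain aluminium, finely ribbed, 54 mm across, 23 mm tall. The point is on its axis, half-way up, 11.5 mm above its lower rim and 11.5 mm below its flat top; z is the axis, up. Screwed on at the start, its lower rim 5 mm above the jar's shoulder. Mass about 45 g.
- cap: The same cap, origin at its lower rim. Coarse threads: turned anticlockwise seen from above it comes free after 35 to 55 degrees (differs by start), stays free for at least 40 more, then meets a stop. A sprung seal under it presses on the threads with about 28 N (0.3 to 0.8 N m to turn) and lifts it 2 mm as it comes free. The threads carry the jar's weight: the jar can be lifted by its cap.
- jar_center (a point): Centre of the seed jar, clear glass with brown seed balls inside: body 50 mm square and 58 mm tall, then a round neck 37 mm across ending in the rim. The point is on its axis, 39 mm above its underside, 39 mm below the rim and 35.5 mm below the centre of the screwed-on cap. x and y are square to its sides, z up. Upright in one of four places in the bin, where its cap is the highest thing.
- jar: The same jar, origin at the centre of its underside. Mass 0.24 to 0.39 kg.
- pocket_floor (a point): Centre of the floor of the square pocket in the wooden bracing block. The block is fixed, 130 x 130 mm, 34 mm tall. The pocket is 53 mm square (1.5 mm clear on each side of the jar), 26 mm deep, sides along x and y of this frame, z up, 3 mm chamfer at the mouth. Seated, the jar's centre is 39 mm above this point.
- bin: Fixed grey plastic seed bin, open at the top, 210 mm (x) by 250 mm (y) by 55 mm tall, walls and floor 5 mm thick, its flap folded back down outside the +y wall, reaching 165 mm from the centre. Origin: centre of its underside.
- clip_jar: Short round glass jar with a clip lid, 44 mm across, 48 mm tall, loose in the bin. Origin: centre of its underside. Leave it.
- mini_pot: Small terracotta pot, 54 mm across, 45 mm tall, loose in the bin. Origin: centre of its underside. Leave it.
- seed_tin: Small round steel tin, 44 mm across, 42 mm tall, loose in the bin. Origin: centre of its underside. Leave it.
- spool: Empty wooden spool, 34 mm across, 35 mm tall, standing at the middle of the bin. Origin: centre of its underside. Leave it.
- cork1: Cork stopper, 24 mm across, 28 mm tall, standing near the bin's +y wall. Origin: centre of its underside. Leave it.
- cork2: The same kind of cork, near the bin's -y wall. Leave it.
- planter: Turquoise ceramic planter with a succulent, 88 mm across, about 105 mm tall, at the far side of the table. Origin: centre of its underside. Leave it.
- trowel: Small steel trowel with a wooden handle, 246 mm long, 60 mm wide, lying along its x. Origin: on the table near its middle. Leave it.
- dibber: Wooden dibber, 190 mm long, 22 mm thick, lying diagonally on the table along its x. Origin: on the table near its middle. Leave it.
Not all that is in view belongs to the job. There is more than one size of the cap; the job needs the middle-sized. Leave any yellow look-alike of the jar alone.

How it is judged:
On the way, in this order (a step that is already met when the one before it is completed fails the run):
1. the jar is lifted out of the bin with its cap on (height (world z) of jar_center above 0.105 m and z of cap_center in the frame of jar_center below 0.0385 m and distance between cap_center and jar_center below 0.04 m), for 0.1 s.
2. the jar is seated upright in the block's pocket, cap still on (horizontal distance between jar_center and pocket_floor below 0.005 m and z of jar_center in the frame of pocket_floor between 0.034 and 0.043 m and angle between jar_center's own z axis and vertical below 0.08 rad and distance between cap_center and jar_center below 0.04 m), for 0.2 s.
3. the cap comes off its threads while the jar stays seated (horizontal distance between jar_center and pocket_floor below 0.005 m and z of jar_center in the frame of pocket_floor between 0.034 and 0.043 m and angle between jar_center's own z axis and vertical below 0.08 rad and z of cap_center in the frame of jar_center above 0.046 m), for 0.1 s.
At the end, for the whole second after the job is handed in: The jar stands seated in the block's pocket (centred within 5 mm, down within 4 mm, tilted less than 0.08 rad) and the fingers hold the cap at rest, off the jar, its lower rim 5 to 60 mm above the jar's rim, within 20 mm of the jar's axis and level within 0.2 rad (horizontal distance between jar_center and pocket_floor below 0.005 m and z of jar_center in the frame of pocket_floor between 0.034 and 0.043 m and angle between jar_center's own z axis and vertical below 0.08 rad and z of cap_center in the frame of jar_center between 0.0555 and 0.1105 m and horizontal distance between cap_center and jar_center below 0.02 m and angle between cap_center's own z axis and vertical below 0.2 rad and contact force between cap and the fingers above 1 N and contact force between cap and jar below 0.05 N and linear speed of each of cap, jar below 0.02 m/s); the arm keeps its last pose, push and grip.
It fails at once if a thing on the table is disturbed (moved over 40 mm) (distance of any of planter, trowel, dibber from where it was at the start of the episode above 0.04 m).
It fails at once if another thing in the bin is taken out, tipped over or pushed far (over 60 mm) (distance of any of clip_jar, mini_pot, seed_tin, spool, cork1, cork2 from where it was at the start of the episode above 0.06 m or angle between any of clip_jar, mini_pot, seed_tin, spool, cork1, cork2's own z axis and vertical above 0.7 rad).
It also fails if it takes over 54 s, if anything falls off the work surface, if the arm or the gripper's body presses on something with over 40 N, if the wrist force passes 120 N, or if a joint passes its speed limit or range.

## Working session

There is one attempt and no reset: what is moved stays moved. The work goes in short steps, Python scripts to look and compute and a shell command to move; the robot and the scene stay as the last step left them, time stands still between calls to the robot, and variables do not carry over. Pictures are saved under pics/ and viewed, and the job is handed in when it is done.

```bash
mkdir -p pics; python3 - <<'E'
from workcell import bot
import cv2
for n in("scene","top"):
    f=bot.grab_frame(n); cv2.imwrite(f"pics/{n}0.png",cv2.cvtColor(f,cv2.COLOR_RGB2BGR)); print(bot.camera_info(n))
print(bot.observe())
E
```

```text
{'fx': 419.2048581708898, 'fy': 419.2048581708898, 'cx': 281.3131330568792, 'cy': 206.32688889050513, 'rvec': array([ 1.58834841,  2.28479614, -0.5913869 ]), 'tvec': array([ 0.11791328, -0.48572735,  1.29261108])}
{'fx': 525.4163866189577, 'fy': 525.4163866189577, 'cx': 285.8668224618907, 'cy': 205.2385394010634, 'rvec': array([ 2.18372358, -2.20800479,  0.0567577 ]), 'tvec': array([0.09476581, 0.58035071, 1.22281918])}
{'clock': 0.1, 'qpos': array([ 1.08575907,  0.52198201, -0.03629752,  1.59994845,  0.02122569,
        1.02113363, -0.11280702]), 'qd': array([-9.66239767e-04,  7.39131168e-05,  3.18714601e-03, -1.52505282e-03,
       -3.51856302e-04,  5.00542305e-04,  1.11435164e-03]), 'joint_efforts': array([ 5.27219527e-03, -9.28488564e+01,  1.98495917e+00, -3.70530295e+01,
        1.82646612e-02,  5.36808555e-03, -3.20988181e-05]), 'position': array([ 0.25171871, -0.57172472,  0.23076736]), 'tool_rot': array([-1.57091045e+00,  1.08016105e-03, -1.15598968e+00]), 'force': array([0.7799528 , 0.03858407, 0.26708084]), 'moment': array([-0.03238392,  0.01670434,  0.03185958]), 'grip_width': 0.08557256942763265}
```

View pics/scene0.png

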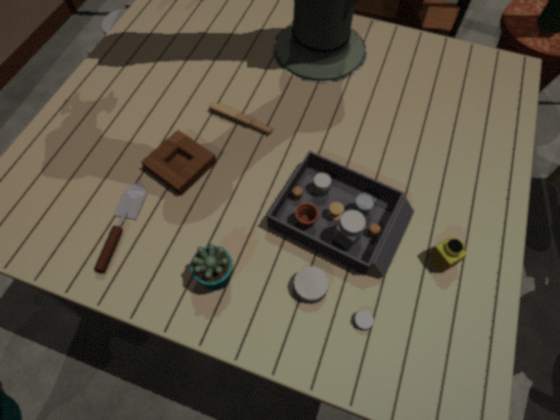

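View pics/top0.png

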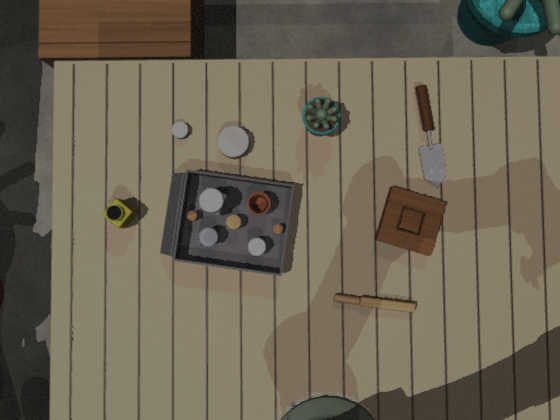

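The jar's cap is at about (211,200) in the top view and (352,222) in the scene view. The block's pocket is at about (411,220) top and (179,159) scene. I'll zoom in next.

```bash
python3 - <<'E'
import cv2,numpy as np
t=cv2.imread("pics/top0.png");s=cv2.imread("pics/scene0.png")
g=lambda a:np.clip(255*(a/255.)**.6,0,255).astype(np.uint8)
a=cv2.resize(g(t[160:285,155:305]),None,fx=4,fy=4,interpolation=cv2.INTER_CUBIC)
cv2.imwrite("pics/z1.png",a)
a=cv2.resize(g(t[180:260,370:455]),None,fx=7,fy=7,interpolation=cv2.INTER_CUBIC)
cv2.imwrite("pics/z2.png",a)
a=cv2.resize(g(s[145:275,260:415]),None,fx=4,fy=4,interpolation=cv2.INTER_CUBIC)
cv2.imwrite("pics/z3.png",a)
a=cv2.resize(g(s[125:200,135:225]),None,fx=7,fy=7,interpolation=cv2.INTER_CUBIC)
cv2.imwrite("pics/z4.png",a)
E
```

```text
(no output)
```

View pics/z1.png

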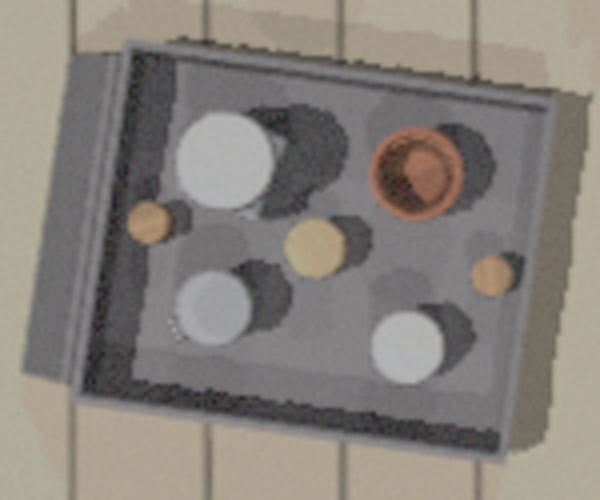

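View pics/z2.png

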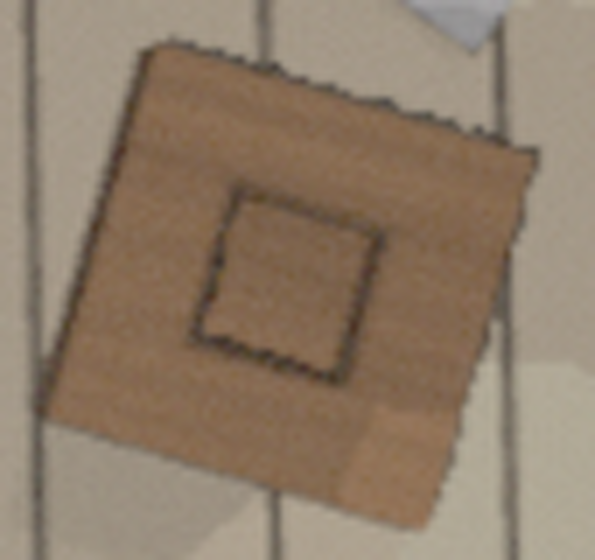

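View pics/z3.png

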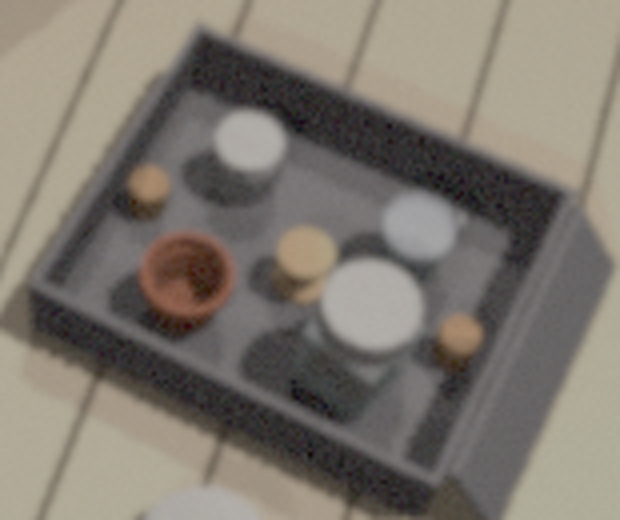

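View pics/z4.png

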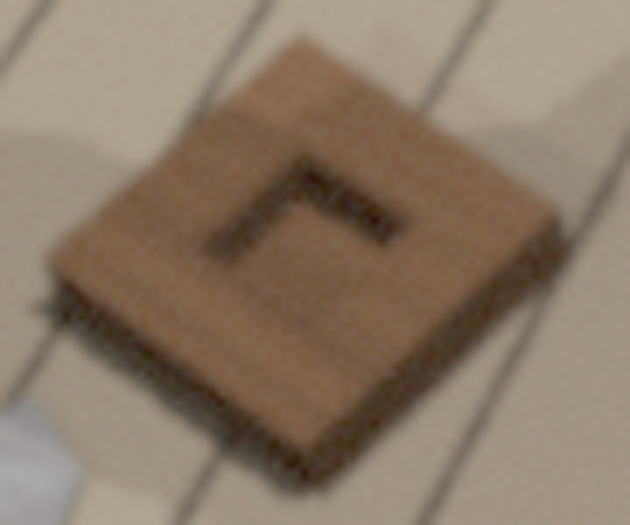

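Clear views. In the zoomed top view, the body corners show under the cap at about (285,140) and (250,215), which should give the jar's yaw. The pocket is a sharp dark square. Now I'll measure.

```bash
cat > h.py <<'E'
import cv2,numpy as np
from workcell import bot
def cam(n):
    c=bot.camera_info(n); K=np.array([[c['fx'],0,c['cx']],[0,c['fy'],c['cy']],[0,0,1]]); R=cv2.Rodrigues(c['rvec'])[0]; return K,R,np.array(c['tvec']).ravel()
def plane(n,uv,z):
    K,R,t=cam(n); d=R.T@np.linalg.solve(K,[uv[0],uv[1],1]); o=-R.T@t; return o+d*(z-o[2])/d[2]
def proj(n,p):
    K,R,t=cam(n); q=K@(R@np.array(p)+t); return q[:2]/q[2]
def tri(a,b):
    O=[];D=[]
    for n,uv in((a[0],a[1]),(b[0],b[1])):
        K,R,t=cam(n); d=R.T@np.linalg.solve(K,[uv[0],uv[1],1]); O.append(-R.T@t); D.append(d/np.linalg.norm(d))
    A=np.array([D[0],-D[1]]).T; s=np.linalg.lstsq(A,O[1]-O[0],rcond=None)[0]
    p,q=O[0]+s[0]*D[0],O[1]+s[1]*D[1]; return (p+q)/2,np.linalg.norm(p-q)
E
python3 - <<'E'
from h import *
np.set_printoptions(precision=4,suppress=True)
t=cv2.imread("pics/top0.png");s=cv2.imread("pics/scene0.png")
print('base px',proj('top',[0,0,0]),'tcp px',proj('top',[.252,-.572,.231]))
for n,im,c in(('top',t,(211,200)),('scene',s,(352,222))):
    x,y=c; r=24; roi=cv2.GaussianBlur(im[y-r:y+r,x-r:x+r],(3,3),0); g=roi.min(2)
    print(n,g[r,r], g[r,::3])
    m=(g>g[r-5:r+5,r-5:r+5].mean()*.8).astype(np.uint8)
    k,l,st,ce=cv2.connectedComponentsWithStats(m); i=l[r,r]
    cs,_=cv2.findContours((l==i).astype(np.uint8),cv2.RETR_EXTERNAL,cv2.CHAIN_APPROX_NONE)
    cc=max(cs,key=cv2.contourArea); e=cv2.fitEllipse(cc); ctr=(e[0][0]+x-r,e[0][1]+y-r)
    print(st[i],ce[i]+[x-r,y-r],e,ctr,plane(n,ctr,.091))
    if n=='top': a=ctr
    else: print(tri(('top',a),('scene',ctr)))
# block
q=np.array([[147,48],[538,152],[422,527],[42,415]])/7+[370,180]-.43
P=np.array([plane('top',u,.034) for u in q]);print(P, P.mean(0),np.linalg.norm(P-np.roll(P,-1,0),axis=1))
q=np.array([[238,187],[383,235],[343,382],[195,338]])/7+[370,180]-.43
P=np.array([plane('top',u,.034) for u in q]);print(P, P.mean(0),np.linalg.norm(P-np.roll(P,-1,0),axis=1))
q=np.array([[303,38],[560,212],[305,470],[50,260]])/7+[135,125]-.43
P=np.array([plane('scene',u,.034) for u in q]);print(P, P.mean(0),np.linalg.norm(P-np.roll(P,-1,0),axis=1))
# bin rim
q=np.array([[127,42],[552,97],[503,455],[75,398]])/4+[155,160]-.37
P=np.array([plane('top',u,.055) for u in q]);print(P, P.mean(0),np.linalg.norm(P-np.roll(P,-1,0),axis=1))
# jar corners
for u in((285,140),(250,215)):print(plane('top',np.array(u)/4+[155,160]-.37,.063))
im=t[185:220,195:232]; im=np.clip(255*(im/255.)**.5*1.2-20,0,255).astype(np.uint8)
cv2.imwrite("pics/z5.png",cv2.resize(im,None,fx=15,fy=15,interpolation=cv2.INTER_CUBIC))
im=s[200:260,325:375]; im=np.clip(255*(im/255.)**.5*1.2-20,0,255).astype(np.uint8)
cv2.imwrite("pics/z6.png",cv2.resize(im,None,fx=10,fy=10,interpolation=cv2.INTER_CUBIC))
E
```

```text
base px [326.5854 454.6015] tcp px [632.8469 367.5395]
top 139 [ 32  38  38  66 117 139 139 139 139 139 139 139  82  35  37  34]
[ 12  13  24  23 435] [210.3172 199.9195] ((23.31827735900879, 23.925413131713867), (22.299331665039062, 23.010202407836914), 60.827056884765625) (210.3182773590088, 199.92541313171387) [0.5911 0.2553 0.091 ]
scene 127 [ 53  51  51  51  78 127 128 127 127 127 126 127 112  57  60  68]
[ 13  13  24  21 397] [352.6348 220.6599] ((24.62577247619629, 22.665510177612305), (19.6003360748291, 23.798494338989258), 109.06515502929688) (352.6257724761963, 220.6655101776123) [0.5917 0.255  0.091 ]
(array([0.5912, 0.2552, 0.0902]), np.float64(0.00048006193884598777))
[[ 0.6215 -0.1554  0.034 ]
 [ 0.5855 -0.2842  0.034 ]
 [ 0.4621 -0.2427  0.034 ]
 [ 0.5003 -0.1181  0.034 ]] [ 0.5423 -0.2001  0.034 ] [0.1338 0.1302 0.1303 0.1268]
[[ 0.5749 -0.1845  0.034 ]
 [ 0.5585 -0.2322  0.034 ]
 [ 0.5101 -0.2178  0.034 ]
 [ 0.5251 -0.1692  0.034 ]] [ 0.5422 -0.2009  0.034 ] [0.0504 0.0505 0.0509 0.0521]
[[ 0.4629 -0.2414  0.034 ]
 [ 0.5019 -0.119   0.034 ]
 [ 0.6306 -0.1546  0.034 ]
 [ 0.5843 -0.2789  0.034 ]] [ 0.5449 -0.1985  0.034 ] [0.1285 0.1336 0.1326 0.1271]
[[0.6622 0.315  0.055 ]
 [0.628  0.0724 0.055 ]
 [0.425  0.1025 0.055 ]
 [0.4598 0.3447 0.055 ]] [0.5437 0.2086 0.055 ] [0.245  0.2052 0.2447 0.2046]
[0.6045 0.224  0.063 ]
[0.5622 0.244  0.063 ]
```

View pics/z5.png

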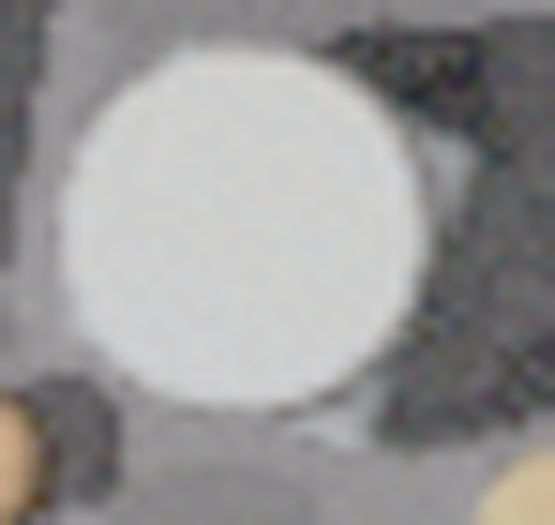

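View pics/z6.png

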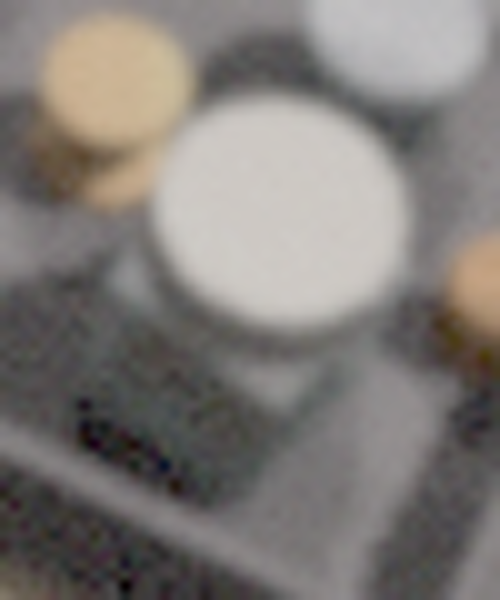

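```bash
python3 - <<'E'
from h import *
np.set_printoptions(precision=4,suppress=True)
c=np.array([.5914,.2551])
for n,u in(('top',(226.5,194.5)),('top',(220.2,213.8)),('scene',(336,227.5)),('scene',(353,239))):
    p=plane(n,u,.063)[:2]-c; print(n,p,np.linalg.norm(p),(np.degrees(np.arctan2(p[1],p[0]))-45)%90)
# subpixel edges: sample along normals between approx corners
def edge(im,a,b,half,z,n,mode):
    g=cv2.cvtColor(im,cv2.COLOR_BGR2GRAY).astype(np.float32); g=cv2.GaussianBlur(g,(3,3),0)
    a,b=np.array(a,float),np.array(b,float); d=(b-a)/np.linalg.norm(b-a); nn=np.array([-d[1],d[0]])
    pts=[]; o=np.arange(-half,half+.01,.1)
    for f in np.linspace(.15,.85,30):
        p=a+f*(b-a)+o[:,None]*nn
        v=cv2.remap(g,p[:,0].astype(np.float32)[None],p[:,1].astype(np.float32)[None],cv2.INTER_CUBIC).ravel()
        if mode=='dark': w=np.clip(np.median(v)-v-3,0,None)
        else: w=np.abs(np.gradient(v))**2
        if w.sum()>0: pts.append(a+f*(b-a)+(w@o/w.sum())*nn)
    W=np.array([plane(n,u,z)[:2] for u in pts]); L=cv2.fitLine(W.astype(np.float32),cv2.DIST_HUBER,0,.001,.001).ravel()
    r=np.abs((W-L[2:])@[-L[1],L[0]]); return L.astype(float),np.median(r)
def quad(im,q,half,z,n,mode):
    Ls=[]
    for i in range(4):
        L,r=edge(im,q[i],q[(i+1)%4],half,z,n,mode); Ls.append(L); print(n,mode,'yaw',(np.degrees(np.arctan2(L[1],L[0]))%90),'res mm',r*1e3)
    C=[]
    for i in range(4):
        A,B=Ls[i-1],Ls[i]; s=np.linalg.solve(np.array([A[:2],-B[:2]]).T,B[2:]-A[2:]); C.append(A[2:]+s[0]*A[:2])
    C=np.array(C); print(C.mean(0),np.linalg.norm(C-np.roll(C,-1,0),axis=1))
t=cv2.imread("pics/top0.png");s=cv2.imread("pics/scene0.png")
quad(t,np.array([[238,187],[383,235],[343,382],[195,338]])/7+[370,180]-.43,2.5,.034,'top','dark')
quad(t,np.array([[147,48],[538,152],[422,527],[42,415]])/7+[370,180]-.43,2.5,.034,'top','grad')
quad(s,np.array([[303,38],[560,212],[305,470],[50,260]])/7+[135,125]-.43,2.5,.034,'scene','grad')
E
```

```text
top [ 0.0134 -0.0325] 0.03510865215669987 67.34917632957395
top [-0.0302 -0.018 ] 0.03519185196729081 75.74855128724334
scene [ 0.0139 -0.0297] 0.03276067132577415 70.1649589407937
scene [0.0277 0.0128] 0.030539238907049564 69.85928786105694
top dark yaw 71.72323564549451 res mm 0.2128747302939496
top dark yaw 73.71602172505877 res mm 0.05913396694157086
top dark yaw 71.74002350371424 res mm 0.13401873509523
top dark yaw 74.3026434809438 res mm 0.17011579314762432
[ 0.5424 -0.2002] [0.0494 0.0511 0.0489 0.0511]
top grad yaw 73.45416311711556 res mm 0.22513281905010749
top grad yaw 71.52433066452409 res mm 0.517220319731913
top grad yaw 72.7865197448051 res mm 0.1891262311234362
top grad yaw 72.73142562104614 res mm 0.11614126214904283
[ 0.5427 -0.2003] [0.1382 0.1356 0.1354 0.134 ]
scene grad yaw 72.49850320169224 res mm 0.2039134323165289
scene grad yaw 73.50613605805641 res mm 0.1674825361375959
scene grad yaw 71.7403798848035 res mm 0.10968525523629709
scene grad yaw 72.09948833449387 res mm 0.4322507674948695
[ 0.5427 -0.2008] [0.1285 0.131  0.1318 0.1293]
```

Measurements agree across both views:

| Item | Position (m) | Check |
|---|---|---|
| Jar cap | (0.591, 0.255) | triangulated top at 0.090, expected 0.091 |
| Pocket | (0.5425, -0.2004) | yaw about 72.5° mod 90 |
| Jar | same as cap | yaw about 70.5° mod 90 |

I'll grasp at tool yaw of about -19.5°. First move goes high, towards a point above the jar.

```bash
python3 -m crank '[{"hand":0,"dx":-15,"dy":2,"dz":16,"yaw":-0.02},{"hand":0,"dx":-40,"dy":5,"dz":42,"yaw":-0.06},{"hand":0,"dx":-67,"dy":5,"dz":70,"yaw":-0.1},{"hand":0,"dx":-95,"dy":5,"dz":98,"yaw":-0.14},{"hand":0,"dx":-122,"dy":5,"dz":127,"yaw":-0.18},{"hand":0,"dx":-149,"dy":5,"dz":155,"yaw":-0.22},{"hand":0,"dx":-177,"dy":5,"dz":184,"yaw":-0.26},{"hand":0,"dx":-204,"dy":5,"dz":212,"yaw":-0.3},{"hand":0,"dx":-231,"dy":5,"dz":241,"yaw":-0.34},{"hand":0,"dx":-259,"dy":5,"dz":269,"yaw":-0.38},{"hand":0,"dx":-286,"dy":5,"dz":298,"yaw":-0.42},{"hand":0,"dx":-314,"dy":5,"dz":326,"yaw":-0.46}]' 60
cat > d.py <<'E'
import sys
from h import *
s=bot.observe(); p=np.array(s['position']); y=s['tool_rot'][2]
x,yy,z,yaw=[float(v) for v in sys.argv[1:5]]
d=np.array([x,yy,z])-p
print('pos',p.round(4),'rot',np.degrees(s['tool_rot']).round(2),'q7',s['qpos'][6].round(3),'F',np.round(s['force'],1),'w',round(s['grip_width'],4),'t',s['clock'])
dy=np.radians((yaw-np.degrees(y)+180)%360-180)
print('dx %.1f dy %.1f dz %.1f yaw %.3f'%(1e3*(d[0]*np.cos(y)+d[1]*np.sin(y)),-1e3*d[2],1e3*(-d[0]*np.sin(y)+d[1]*np.cos(y)),-dy))
E
python3 d.py 0.5914 0.2551 0.16 -19.5
```

```text
clock: 1.1
position: [0.424, -0.1514, 0.2263]
tool_rot: [-1.571, -0.0, -0.694]
force: [1.4, -0.6, 0.4]
grip_width: 0.0856
pos [ 0.424  -0.1514  0.2263] rot [-9.000e+01 -1.000e-02 -3.978e+01] q7 -0.594 F [ 1.4 -0.6  0.4] w 0.0856 t 1.1
dx -131.5 dy 66.3 dz 419.6 yaw -0.354
```

```bash
python3 -m crank '[{"hand":0,"dx":-11,"dy":0,"dz":35,"yaw":-0.03},{"hand":0,"dx":-22,"dy":0,"dz":70,"yaw":-0.06},{"hand":0,"dx":-33,"dy":5,"dz":106,"yaw":-0.1},{"hand":0,"dx":-44,"dy":10,"dz":142,"yaw":-0.14},{"hand":0,"dx":-55,"dy":15,"dz":178,"yaw":-0.17},{"hand":0,"dx":-67,"dy":20,"dz":214,"yaw":-0.2},{"hand":0,"dx":-78,"dy":26,"dz":250,"yaw":-0.23},{"hand":0,"dx":-90,"dy":34,"dz":286,"yaw":-0.26},{"hand":0,"dx":-101,"dy":42,"dz":322,"yaw":-0.29},{"hand":0,"dx":-112,"dy":50,"dz":358,"yaw":-0.32},{"hand":0,"dx":-123,"dy":58,"dz":394,"yaw":-0.34},{"hand":0,"dx":-131,"dy":66,"dz":420,"yaw":-0.354}]'
python3 d.py 0.5914 0.2551 0.0635 -19.5
python3 - <<'E'
from h import *
for n in('scene','top'):
    f=bot.grab_frame(n)[:,:,::-1]; cv2.imwrite(f'pics/{n}1.png',f)
E
```

```text
clock: 2.1
position: [0.5927, 0.2564, 0.1594]
tool_rot: [-1.57, 0.001, -0.339]
force: [0.2, -0.2, 1.2]
grip_width: 0.0851
pos [0.5927 0.2564 0.1594] rot [-8.996e+01  4.000e-02 -1.944e+01] q7 -1.096 F [ 0.2 -0.2  1.2] w 0.0851 t 2.1
dx -0.8 dy 95.9 dz -1.6 yaw 0.001
```

View pics/scene1.png

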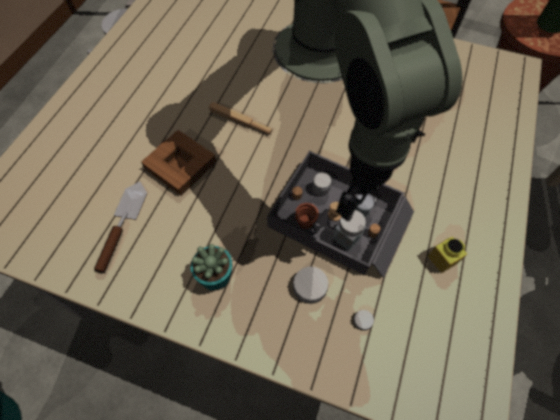

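The gripper stands over the cap at about (352,215). I'll descend in two steps.

```bash
python3 -m crank '[{"hand":0,"dx":-0.8,"dy":20,"dz":-1.5},{"hand":0,"dx":-0.8,"dy":40,"dz":-1.5},{"hand":0,"dx":-0.8,"dy":55,"dz":-1.5},{"hand":0,"dx":-0.8,"dy":65,"dz":-1.5},{"hand":0,"dx":-0.8,"dy":65,"dz":-1.5}]'
python3 d.py 0.5914 0.2551 0.064 -19.5
```

```text
pos [0.5917 0.2578 0.1582] rot [-89.96   0.17 -19.29] q7 -1.095 F [-0.6 -0.9  0. ] w 0.0856 t 2.2
dx 0.6 dy 94.2 dz -2.6 yaw 0.004$[0]: bad value
```

```bash
python3 -m crank '[{"hand":0,"dx":0,"dy":20,"dz":-2,"yaw":0},{"hand":0,"dx":0,"dy":40,"dz":-2,"yaw":0},{"hand":0,"dx":0,"dy":55,"dz":-2,"yaw":0},{"hand":0,"dx":0,"dy":65,"dz":-2,"yaw":0},{"hand":0,"dx":0,"dy":65,"dz":-2,"yaw":0}]'
python3 d.py 0.5914 0.2551 0.064 -19.5
```

```text
clock: 2.62
position: [0.5908, 0.2502, 0.0933]
tool_rot: [-1.573, 0.002, -0.342]
force: [-0.3, -0.6, -0.3]
grip_width: 0.0855
pos [0.5908 0.2502 0.0933] rot [-90.13   0.12 -19.62] q7 -1.127 F [-0.3 -0.6 -0.3] w 0.0855 t 2.6167
dx -1.1 dy 29.3 dz 4.8 yaw -0.002
```

```bash
python3 -m crank '[{"hand":0,"dx":0,"dy":0,"dz":0,"yaw":0},{"hand":0,"dx":0,"dy":0,"dz":0,"yaw":0},{"hand":0,"dx":0,"dy":0,"dz":0,"yaw":0}]'
python3 d.py 0.5914 0.2551 0.064 -19.5
```

```text
clock: 2.87
position: [0.5923, 0.2513, 0.0964]
tool_rot: [-1.57, -0.001, -0.342]
force: [0.1, -0.3, 0.2]
grip_width: 0.0852
pos [0.5923 0.2513 0.0964] rot [-8.994e+01 -6.000e-02 -1.961e+01] q7 -1.127 F [ 0.1 -0.3  0.2] w 0.0852 t 2.8667
dx -2.1 dy 32.4 dz 3.3 yaw -0.002
```

```bash
python3 -m crank '[{"hand":0,"dx":-1,"dy":8,"dz":3,"yaw":0},{"hand":0,"dx":-1.5,"dy":18,"dz":3,"yaw":0},{"hand":0,"dx":-1.5,"dy":26,"dz":3,"yaw":0},{"hand":0,"dx":-1.5,"dy":32,"dz":3,"yaw":0},{"hand":0,"dx":-1.5,"dy":32,"dz":3,"yaw":0},{"hand":0,"dx":-1.5,"dy":32,"dz":3,"yaw":0},{"hand":0,"dx":-1.5,"dy":32,"dz":3,"yaw":0}]'
for i in 1 2 3; do python3 d.py 0.5914 0.2551 0.064 -19.5; done; python3 - <<'E'
from h import *
for n in('scene','top'):
    f=bot.grab_frame(n)[:,:,::-1]
    a=f[145:275,260:415] if n=='scene' else f[150:260,155:305]
    a=np.clip(255*(a/255.)**.6,0,255).astype(np.uint8)
    cv2.imwrite(f'pics/{n}2.png',cv2.resize(a,None,fx=5,fy=4.6 if 0 else 4.5,interpolation=cv2.INTER_CUBIC))
E
python3 d.py 0.5914 0.2551 0.064 -19.5
```

```text
clock: 3.45
position: [0.5915, 0.2546, 0.0634]
tool_rot: [-1.571, -0.0, -0.342]
force: [-0.0, 0.1, -0.1]
grip_width: 0.0857
pos [0.5915 0.2546 0.0634] rot [-89.99  -0.   -19.6 ] q7 -1.149 F [-0.   0.1 -0.1] w 0.0857 t 3.45
dx -0.3 dy -0.6 dz 0.5 yaw -0.002
pos [0.5915 0.2546 0.0634] rot [-89.99  -0.   -19.6 ] q7 -1.149 F [-0.   0.1 -0.1] w 0.0857 t 3.45
dx -0.3 dy -0.6 dz 0.5 yaw -0.002
pos [0.5915 0.2546 0.0634] rot [-89.99  -0.   -19.6 ] q7 -1.149 F [-0.   0.1 -0.1] w 0.0857 t 3.45
dx -0.3 dy -0.6 dz 0.5 yaw -0.002
pos [0.5916 0.2546 0.0637] rot [-8.998e+01 -2.000e-02 -1.960e+01] q7 -1.149 F [-0.  -0.1  0.8] w 0.0856 t 3.55
dx -0.3 dy -0.3 dz 0.4 yaw -0.002
```

View pics/scene2.png

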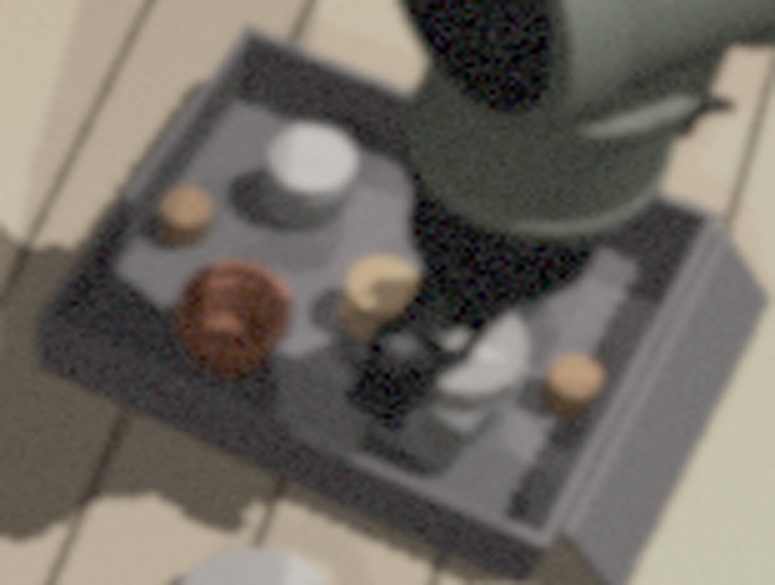

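View pics/top2.png

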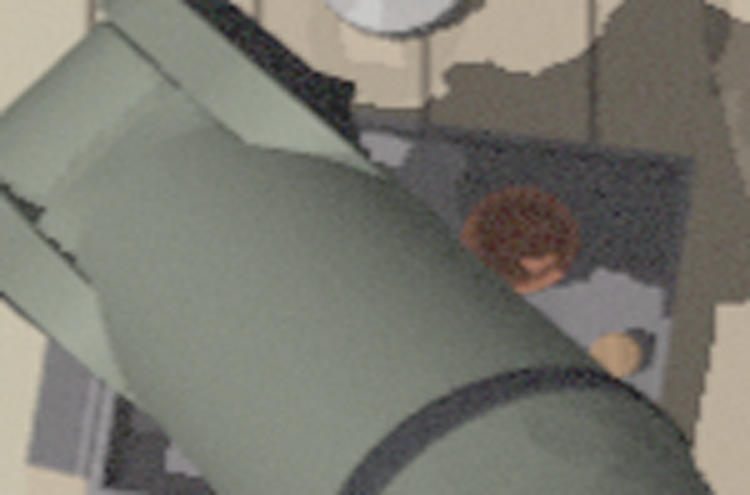

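The fingers straddle the cap and don't touch anything else. I'll close the gripper.

```bash
python3 -m crank '[{"hand":1,"dx":0,"dy":0,"dz":0,"yaw":0},{"hand":1,"dx":0,"dy":0,"dz":0,"yaw":0},{"hand":1,"dx":0,"dy":0,"dz":0,"yaw":0},{"hand":1,"dx":0,"dy":0,"dz":0,"yaw":0},{"hand":1,"dx":0,"dy":0,"dz":0,"yaw":0},{"hand":1,"dx":0,"dy":0,"dz":0,"yaw":0},{"hand":1,"dx":0,"dy":0,"dz":0,"yaw":0},{"hand":1,"dx":0,"dy":0,"dz":0,"yaw":0},{"hand":1,"dx":0,"dy":0,"dz":0,"yaw":0},{"hand":1,"dx":0,"dy":0,"dz":0,"yaw":0}]' 80
python3 d.py 0.5914 0.2551 0.064 -19.5
```

```text
clock: 4.38
position: [0.5914, 0.2546, 0.0639]
tool_rot: [-1.571, -0.0, -0.342]
force: [-3.5, -1.4, 8.4]
grip_width: 0.0521
pos [0.5914 0.2546 0.0639] rot [-8.999e+01 -1.000e-02 -1.960e+01] q7 -1.149 F [-3.5 -1.4  8.4] w 0.0521 t 4.3833
dx -0.2 dy -0.1 dz 0.4 yaw -0.002
```

```bash
python3 -m crank '[{"hand":1,"dx":0,"dy":-5,"dz":0,"yaw":0},{"hand":1,"dx":0,"dy":-12,"dz":0,"yaw":0},{"hand":1,"dx":0,"dy":-25,"dz":0,"yaw":0},{"hand":1,"dx":0,"dy":-40,"dz":0,"yaw":0},{"hand":1,"dx":0,"dy":-60,"dz":0,"yaw":0},{"hand":1,"dx":0,"dy":-80,"dz":0,"yaw":0},{"hand":1,"dx":0,"dy":-100,"dz":0,"yaw":0},{"hand":1,"dx":0,"dy":-112,"dz":0,"yaw":0},{"hand":1,"dx":0,"dy":-120,"dz":0,"yaw":0},{"hand":1,"dx":0,"dy":-120,"dz":0,"yaw":0},{"hand":1,"dx":0,"dy":-120,"dz":0,"yaw":0}]'
python3 d.py 0.5425 -0.2004 0.19 -17.5
python3 - <<'E'
from h import *
for n in('scene','top'):
    f=bot.grab_frame(n)[:,:,::-1]
    a=f[125:275,260:415] if n=='scene' else f[150:260,155:305]
    a=np.clip(255*(a/255.)**.6,0,255).astype(np.uint8)
    cv2.imwrite(f'pics/{n}3.png',cv2.resize(a,None,fx=5 if n=='top' else 4,fy=4.5 if n=='top' else 4,interpolation=cv2.INTER_CUBIC))
E
```

```text
clock: 5.3
position: [0.5912, 0.2543, 0.183]
tool_rot: [-1.571, 0.0, -0.342]
force: [0.2, 0.7, -3.9]
grip_width: 0.0521
pos [0.5912 0.2543 0.183 ] rot [-90.01   0.   -19.6 ] q7 -1.086 F [ 0.2  0.7 -3.9] w 0.0521 t 5.3
dx 106.6 dy -7.0 dz -444.8 yaw -0.037
```

View pics/scene3.png

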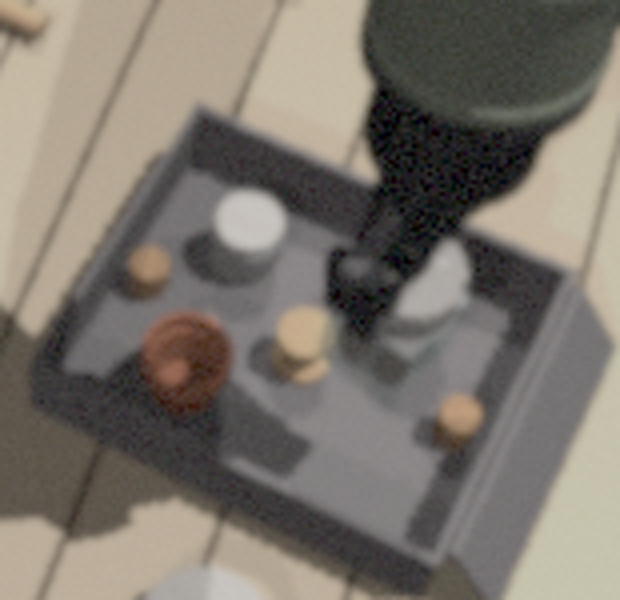

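The jar hangs upright with its cap on, and the wrist reads 3.9 N. I'll carry it to the block.

```bash
python3 -m crank '[{"hand":1,"dx":2,"dy":0,"dz":-10,"yaw":0},{"hand":1,"dx":7,"dy":0,"dz":-30,"yaw":0},{"hand":1,"dx":14,"dy":0,"dz":-60,"yaw":0},{"hand":1,"dx":23,"dy":0,"dz":-95,"yaw":0},{"hand":1,"dx":32,"dy":0,"dz":-132,"yaw":0},{"hand":1,"dx":41,"dy":0,"dz":-170,"yaw":0},{"hand":1,"dx":50,"dy":0,"dz":-208,"yaw":0},{"hand":1,"dx":59,"dy":0,"dz":-246,"yaw":0},{"hand":1,"dx":68,"dy":0,"dz":-284,"yaw":0},{"hand":1,"dx":76,"dy":0,"dz":-318,"yaw":0},{"hand":1,"dx":83,"dy":0,"dz":-348,"yaw":0},{"hand":1,"dx":89,"dy":0,"dz":-372,"yaw":0}]'
python3 -m crank '[{"hand":1,"dx":6,"dy":0,"dz":-24,"yaw":-0.02},{"hand":1,"dx":11,"dy":0,"dz":-45,"yaw":-0.03},{"hand":1,"dx":15,"dy":0,"dz":-61,"yaw":-0.037},{"hand":1,"dx":17,"dy":0,"dz":-70,"yaw":-0.037},{"hand":1,"dx":17.6,"dy":0,"dz":-73,"yaw":-0.037},{"hand":1,"dx":17.6,"dy":0,"dz":-73,"yaw":-0.037},{"hand":1,"dx":17.6,"dy":0,"dz":-73,"yaw":-0.037},{"hand":1,"dx":17.6,"dy":0,"dz":-73,"yaw":-0.037}]'
python3 - <<'E'
from h import *
for n in('scene','top'):
    f=bot.grab_frame(n)[:,:,::-1]
    cv2.imwrite(f'pics/{n}4f.png',f)
    a=f[60:210,110:265] if n=='scene' else f[160:270,350:480]
    a=np.clip(255*(a/255.)**.6,0,255).astype(np.uint8)
    cv2.imwrite(f'pics/{n}4.png',cv2.resize(a,None,fx=4,fy=4,interpolation=cv2.INTER_CUBIC))
E
python3 d.py 0.5425 -0.2004 0.13 -17.5
```

```text
clock: 6.4
position: [0.5489, -0.1293, 0.1826]
tool_rot: [-1.572, 0.001, -0.344]
force: [0.6, 0.6, -3.6]
grip_width: 0.052
clock: 7.07
position: [0.5428, -0.1992, 0.1833]
tool_rot: [-1.57, 0.0, -0.304]
force: [-1.4, -0.5, -3.5]
grip_width: 0.0522
pos [ 0.5427 -0.1995  0.1833] rot [-89.99   0.   -17.4 ] q7 -0.289 F [ 0.2 -0.3 -3.9] w 0.0522 t 7.1667
dx 0.0 dy 53.3 dz -1.0 yaw 0.002
```

View pics/scene4.png

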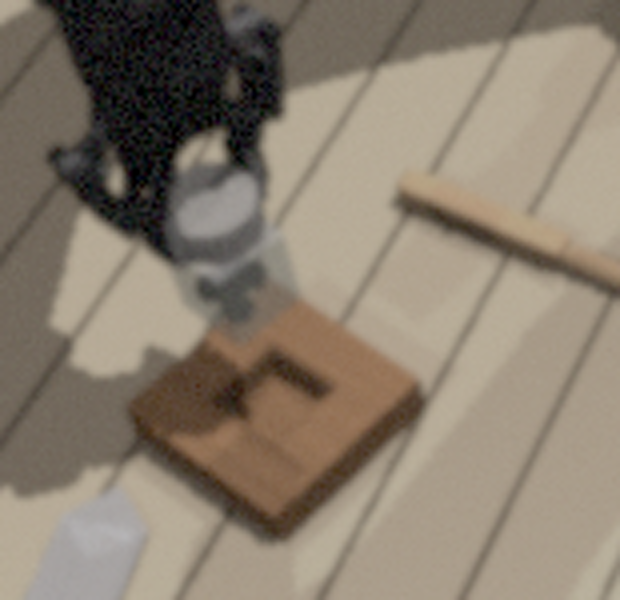

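View pics/top4.png

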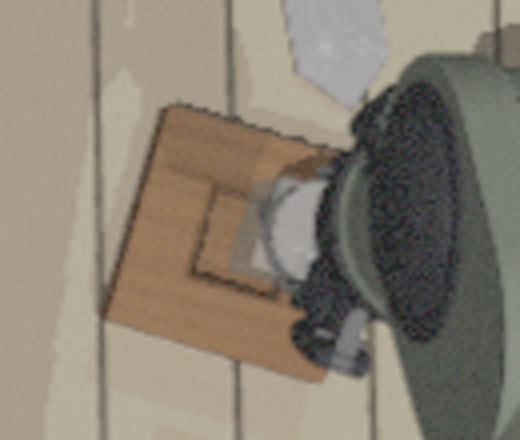

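```bash
python3 - <<'E'
import cv2,numpy as np
t=cv2.imread('pics/top4f.png')[195:240,395:440]; s=cv2.imread('pics/scene4f.png')[100:150,145:195]
for i,a in enumerate((t,s)):
    a=np.clip(255*(a/255.)**.5*1.5-90,0,255).astype(np.uint8)
    cv2.imwrite(f'pics/z7_{i}.png',cv2.resize(a,None,fx=12,fy=12,interpolation=cv2.INTER_CUBIC))
E
```

```text
(no output)
```

View pics/z7_0.png

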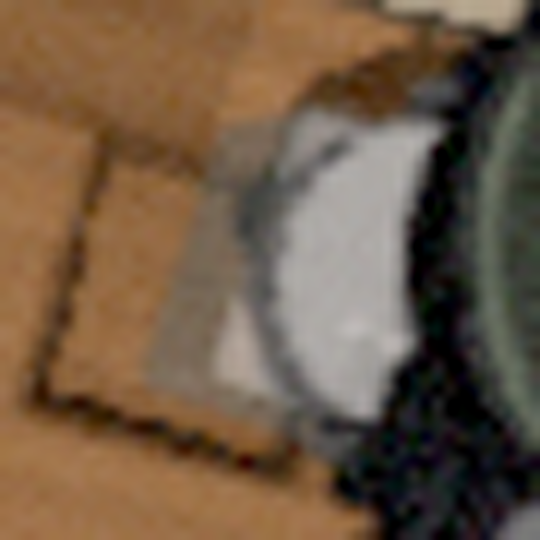

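View pics/z7_1.png

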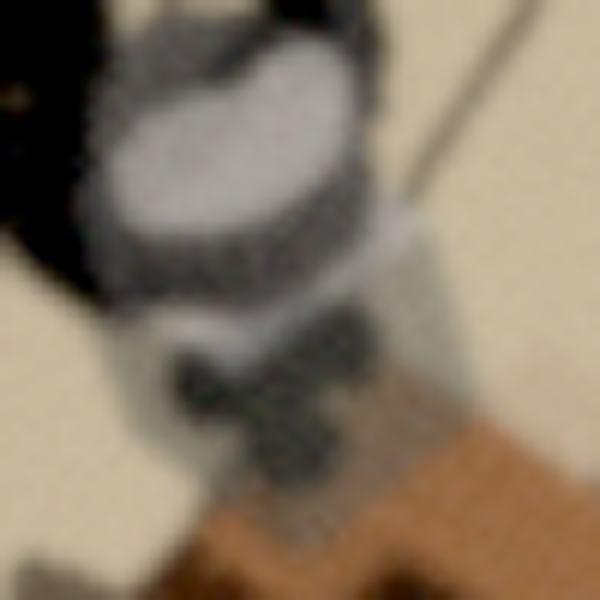

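```bash
python3 - <<'E'
from h import *
np.set_printoptions(precision=4,suppress=True)
c=np.array([.5427,-.1995]); k=.46
for n,u,z in(('top',(395+222/12-k,195+125/12-k),.1244),('top',(395+150/12-k,195+390/12-k),.1244),('scene',(145+235/12-k,100+350/12-k),.1824),('scene',(145+305/12-k,100+540/12-k),.1244),('scene',(145+480/12-k,100+430/12-k),.1244)):
    p=plane(n,u,z)[:2]-c; print(n,p,np.linalg.norm(p),(np.degrees(np.arctan2(p[1],p[0]))-45)%90)
E
```

```text
top [0.0307 0.0149] 0.03410021936761475 70.97303719112429
top [-0.0166  0.0289] 0.033307455291536246 74.82078635115377
scene [0.0268 0.0141] 0.030270439972623214 72.83132469222724
scene [0.0249 0.0126] 0.027895614346706354 71.94617882949495
scene [-0.0105  0.0316] 0.03334318144984876 63.357512092973096
```

The jar's yaw matches the pocket, at about 72.5°. I'll lower to just above the mouth, then go gently. The jar should be seated at a TCP z of about 0.067.

```bash
python3 -m crank '[{"hand":1,"dx":0,"dy":10,"dz":-1,"yaw":0},{"hand":1,"dx":0,"dy":28,"dz":-1,"yaw":0},{"hand":1,"dx":0,"dy":50,"dz":-1,"yaw":0},{"hand":1,"dx":0,"dy":68,"dz":-1,"yaw":0},{"hand":1,"dx":0,"dy":79,"dz":-1,"yaw":0},{"hand":1,"dx":0,"dy":84,"dz":-1,"yaw":0},{"hand":1,"dx":0,"dy":84,"dz":-1,"yaw":0},{"hand":1,"dx":0,"dy":84,"dz":-1,"yaw":0},{"hand":1,"dx":0,"dy":84,"dz":-1,"yaw":0}]'
python3 d.py 0.5425 -0.2007 0.089 -17.5
```

```text
clock: 7.92
position: [0.5428, -0.2016, 0.1002]
tool_rot: [-1.571, -0.001, -0.305]
force: [0.1, -0.7, -4.1]
grip_width: 0.0521
pos [ 0.5428 -0.2016  0.1002] rot [-9.000e+01 -8.000e-02 -1.748e+01] q7 -0.342 F [ 0.1 -0.7 -4.1] w 0.0521 t 7.9167
dx -0.6 dy 11.2 dz 0.7 yaw 0.000
```

```bash
python3 -m crank '[{"hand":1,"dx":-0.3,"dy":3,"dz":0.6,"yaw":0},{"hand":1,"dx":-0.3,"dy":5,"dz":0.6,"yaw":0},{"hand":1,"dx":-0.3,"dy":7,"dz":0.6,"yaw":0},{"hand":1,"dx":-0.3,"dy":9,"dz":0.6,"yaw":0},{"hand":1,"dx":-0.3,"dy":10,"dz":0.6,"yaw":0},{"hand":1,"dx":-0.3,"dy":10,"dz":0.6,"yaw":0}]'
python3 d.py 0.5425 -0.2007 0.080 -17.5
python3 - <<'E'
from h import *
print(bot.observe()['moment'])
E
```

```text
clock: 8.42
position: [0.542, -0.2008, 0.089]
tool_rot: [-1.571, 0.0, -0.305]
force: [-1.0, -0.3, -4.3]
grip_width: 0.0524
pos [ 0.542  -0.2008  0.089 ] rot [-9.000e+01  2.000e-02 -1.748e+01] q7 -0.351 F [-1.  -0.3 -4.3] w 0.0524 t 8.4167
dx 0.4 dy 9.0 dz 0.2 yaw 0.000
[-0.02899082 -0.01197603 -0.02635744]
```

No contact yet at 4 mm below the mouth, so the jar is entering cleanly. I'll continue down.

```bash
python3 -m crank '[{"hand":1,"dx":0.2,"dy":2,"dz":0,"yaw":0},{"hand":1,"dx":0.2,"dy":4,"dz":0,"yaw":0},{"hand":1,"dx":0.2,"dy":6,"dz":0,"yaw":0},{"hand":1,"dx":0.2,"dy":8,"dz":0,"yaw":0},{"hand":1,"dx":0.2,"dy":10,"dz":0,"yaw":0},{"hand":1,"dx":0.2,"dy":12,"dz":0,"yaw":0},{"hand":1,"dx":0.2,"dy":14,"dz":0,"yaw":0},{"hand":1,"dx":0.2,"dy":14,"dz":0,"yaw":0}]'
python3 d.py 0.5425 -0.2007 0.067 -17.5
```

```text
clock: 9.08
position: [0.5421, -0.2008, 0.0748]
tool_rot: [-1.571, 0.001, -0.305]
force: [-0.2, -0.8, -3.2]
grip_width: 0.052
pos [ 0.5421 -0.2008  0.0748] rot [-9.000e+01  3.000e-02 -1.748e+01] q7 -0.361 F [-0.2 -0.8 -3.2] w 0.052 t 9.0833
dx 0.3 dy 7.8 dz 0.2 yaw 0.000
```

```bash
python3 -m crank '[{"hand":1,"dx":0,"dy":2,"dz":0,"yaw":0},{"hand":1,"dx":0,"dy":4,"dz":0,"yaw":0},{"hand":1,"dx":0,"dy":6,"dz":0,"yaw":0},{"hand":1,"dx":0,"dy":7,"dz":0,"yaw":0},{"hand":1,"dx":0,"dy":7,"dz":0,"yaw":0},{"hand":1,"dx":0,"dy":7,"dz":0,"yaw":0}]'
python3 d.py 0.5425 -0.2007 0.067 -17.5
```

```text
clock: 9.58
position: [0.5423, -0.2008, 0.0682]
tool_rot: [-1.571, 0.0, -0.305]
force: [-0.6, -1.5, -4.1]
grip_width: 0.0519
pos [ 0.5423 -0.2008  0.0682] rot [-9.000e+01  1.000e-02 -1.747e+01] q7 -0.365 F [-0.6 -1.5 -4.1] w 0.0519 t 9.5833
dx 0.2 dy 1.2 dz 0.1 yaw 0.000
```

```bash
python3 -m crank '[{"hand":1,"dx":0,"dy":0.7,"dz":0,"yaw":0},{"hand":1,"dx":0,"dy":1.4,"dz":0,"yaw":0},{"hand":1,"dx":0,"dy":2,"dz":0,"yaw":0},{"hand":1,"dx":0,"dy":2,"dz":0,"yaw":0},{"hand":1,"dx":0,"dy":2,"dz":0,"yaw":0}]'
python3 d.py 0.5425 -0.2007 0.067 -17.5
```

```text
clock: 10.0
position: [0.5424, -0.201, 0.067]
tool_rot: [-1.571, -0.0, -0.305]
force: [-4.0, 0.2, 8.9]
grip_width: 0.0523
pos [ 0.5424 -0.201   0.067 ] rot [-9.002e+01 -3.000e-02 -1.749e+01] q7 -0.367 F [-4.   0.2  8.9] w 0.0523 t 10.0
dx -0.0 dy -0.0 dz 0.3 yaw 0.000
```

The jar is seated at TCP z 0.067 as predicted, and the force reversed to +9 N. I'll tighten the grip and start twisting anticlockwise (negative yaw), watching the moment.

```bash
python3 -m crank '[{"hand":1,"dx":0,"dy":0,"dz":0,"yaw":0},{"hand":1,"dx":0,"dy":0,"dz":0,"yaw":0},{"hand":1,"dx":0,"dy":0,"dz":0,"yaw":0},{"hand":1,"dx":0,"dy":0,"dz":0,"yaw":0}]' 120
python3 -m crank '[{"hand":1,"dx":0,"dy":0,"dz":0,"yaw":-0.05},{"hand":1,"dx":0,"dy":0,"dz":0,"yaw":-0.12},{"hand":1,"dx":0,"dy":0,"dz":0,"yaw":-0.2},{"hand":1,"dx":0,"dy":0,"dz":0,"yaw":-0.28},{"hand":1,"dx":0,"dy":0,"dz":0,"yaw":-0.35}]' 120
python3 d.py 0.5425 -0.2007 0.067 -17.5
python3 - <<'E'
from h import *
print(bot.observe()['moment'])
E
```

```text
clock: 10.33
position: [0.5425, -0.201, 0.0671]
tool_rot: [-1.571, -0.001, -0.305]
force: [-5.6, -0.8, 13.0]
grip_width: 0.0512
clock: 10.75
position: [0.543, -0.2012, 0.0671]
tool_rot: [-1.572, -0.002, 0.048]
force: [-1.6, -0.3, 7.3]
grip_width: 0.0513
pos [ 0.543  -0.2012  0.0671] rot [-9.004e+01 -9.000e-02  2.760e+00] q7 -0.085 F [-1.6 -0.3  7.3] w 0.0513 t 10.75
dx -0.5 dy 0.1 dz 0.5 yaw 0.354
[-0.08503585  0.04133731 -0.43213732]
```

Turned 20°, with a resisting moment of 0.43 N m. I'll continue.

```bash
cat > m.py <<'E'
from h import *
s=bot.observe(); print('F',s['force'].round(1),'M',s['moment'].round(2),'yaw',np.degrees(s['tool_rot'][2]).round(1),'z',s['position'][2].round(4),'q7',s['qpos'][6].round(2))
E
python3 -m crank '[{"hand":1,"dx":0,"dy":0,"dz":0,"yaw":-0.07},{"hand":1,"dx":0,"dy":0,"dz":0,"yaw":-0.14},{"hand":1,"dx":0,"dy":0,"dz":0,"yaw":-0.21}]'; python3 m.py
python3 -m crank '[{"hand":1,"dx":0,"dy":0,"dz":0,"yaw":-0.07},{"hand":1,"dx":0,"dy":0,"dz":0,"yaw":-0.14}]'; python3 m.py
python3 -m crank '[{"hand":1,"dx":0,"dy":0,"dz":0,"yaw":-0.07},{"hand":1,"dx":0,"dy":0,"dz":0,"yaw":-0.14}]'; python3 m.py
python3 -m crank '[{"hand":1,"dx":0,"dy":0,"dz":0,"yaw":-0.07},{"hand":1,"dx":0,"dy":0,"dz":0,"yaw":-0.14}]'; python3 m.py
```

```text
clock: 11.0
position: [0.5433, -0.2009, 0.0672]
tool_rot: [-1.572, -0.002, 0.258]
force: [0.5, 0.2, 6.8]
grip_width: 0.0513
F [0.5 0.2 6.8] M [ 0.11 -0.19 -0.46] yaw 14.8 z 0.0672 q7 0.08
clock: 11.17
position: [0.5434, -0.2009, 0.0672]
tool_rot: [-1.572, -0.002, 0.398]
force: [0.8, 0.0, 6.6]
grip_width: 0.0513
F [0.8 0.  6.6] M [ 0.16 -0.3  -0.42] yaw 22.8 z 0.0672 q7 0.2
clock: 11.33
position: [0.5435, -0.2008, 0.0673]
tool_rot: [-1.572, -0.002, 0.538]
force: [0.3, 1.1, 10.9]
grip_width: 0.0514
F [ 0.3  1.1 10.9] M [ 0.27 -0.21 -0.41] yaw 30.8 z 0.0673 q7 0.31
clock: 11.5
position: [0.5438, -0.2007, 0.0678]
tool_rot: [-1.573, -0.002, 0.678]
force: [-2.3, 0.8, 25.3]
grip_width: 0.0513
F [-2.3  0.8 25.3] M [ 0.4   0.51 -0.14] yaw 38.9 z 0.0678 q7 0.43
```

At about 53° the moment dropped to 0.14 N m and the seal pushes up with 25 N, so the threads have let go. I'll turn a little more, then follow the cap up.

```bash
python3 -m crank '[{"hand":1,"dx":0,"dy":-0.5,"dz":0,"yaw":-0.07},{"hand":1,"dx":0,"dy":-1,"dz":0,"yaw":-0.14},{"hand":1,"dx":0,"dy":-1.5,"dz":0,"yaw":-0.21},{"hand":1,"dx":0,"dy":-1.5,"dz":0,"yaw":-0.21}]'; python3 m.py
python3 -m crank '[{"hand":1,"dx":0,"dy":-1,"dz":0,"yaw":0},{"hand":1,"dx":0,"dy":-2,"dz":0,"yaw":0},{"hand":1,"dx":0,"dy":-2,"dz":0,"yaw":0}]'; python3 m.py
```

```text
clock: 11.83
position: [0.5436, -0.2008, 0.0689]
tool_rot: [-1.573, -0.002, 0.89]
force: [0.2, 1.1, 13.1]
grip_width: 0.0515
F [ 0.2  1.1 13.1] M [ 0.13 -0.1   0.14] yaw 51.0 z 0.0689 q7 0.61
clock: 12.08
position: [0.5426, -0.2008, 0.0701]
tool_rot: [-1.571, -0.0, 0.885]
force: [1.4, 0.5, 0.6]
grip_width: 0.0517
F [1.4 0.5 0.6] M [ 0.13 -0.4   0.02] yaw 50.7 z 0.0701 q7 0.61
```

```bash
python3 -m crank '[{"hand":1,"dx":0,"dy":-1,"dz":0,"yaw":0},{"hand":1,"dx":0,"dy":-2,"dz":0,"yaw":0},{"hand":1,"dx":0,"dy":-3,"dz":0,"yaw":0},{"hand":1,"dx":0,"dy":-4,"dz":0,"yaw":0},{"hand":1,"dx":0,"dy":-4,"dz":0,"yaw":0},{"hand":1,"dx":0,"dy":-4,"dz":0,"yaw":0}]'; python3 m.py
python3 - <<'E'
from h import *
for n in('scene','top'):
    f=bot.grab_frame(n)[:,:,::-1]
    cv2.imwrite(f'pics/{n}5f.png',f)
    a=f[90:190,130:230] if n=='scene' else f[160:270,350:480]
    a=np.clip(255*(a/255.)**.6,0,255).astype(np.uint8)
    cv2.imwrite(f'pics/{n}5.png',cv2.resize(a,None,fx=6 if n=='scene' else 4,fy=6 if n=='scene' else 4,interpolation=cv2.INTER_CUBIC))
E
```

```text
clock: 12.58
position: [0.5425, -0.2008, 0.0739]
tool_rot: [-1.571, -0.0, 0.885]
force: [2.1, 0.4, 0.1]
grip_width: 0.0511
F [2.1 0.4 0.1] M [ 0.16 -0.36 -0.01] yaw 50.7 z 0.0739 q7 0.61
```

View pics/scene5.png

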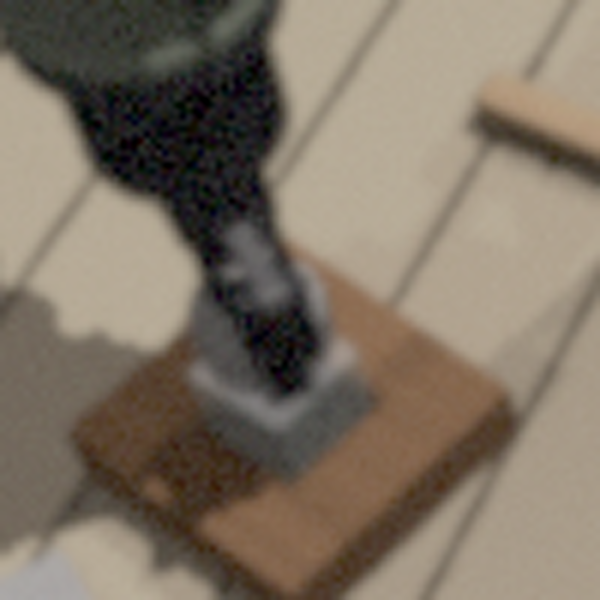

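The jar is still down in the block, and the wrist no longer carries its weight (0.1 N against 4 N). I'll lift straight up so the cap rim is about 25 mm above the jar rim, at TCP z of about 0.107.

```bash
python3 -m crank '[{"hand":1,"dx":0,"dy":-2,"dz":0,"yaw":0},{"hand":1,"dx":0,"dy":-5,"dz":0,"yaw":0},{"hand":1,"dx":0,"dy":-9,"dz":0,"yaw":0},{"hand":1,"dx":0,"dy":-14,"dz":0,"yaw":0},{"hand":1,"dx":0,"dy":-19,"dz":0,"yaw":0},{"hand":1,"dx":0,"dy":-24,"dz":0,"yaw":0},{"hand":1,"dx":0,"dy":-29,"dz":0,"yaw":0},{"hand":1,"dx":0,"dy":-32,"dz":0,"yaw":0},{"hand":1,"dx":0,"dy":-33,"dz":0,"yaw":0},{"hand":1,"dx":0,"dy":-33,"dz":0,"yaw":0},{"hand":1,"dx":0,"dy":-33,"dz":0,"yaw":0},{"hand":1,"dx":0,"dy":-33,"dz":0,"yaw":0}]'; python3 m.py
python3 - <<'E'
from h import *
for n in('scene','top'):
    f=bot.grab_frame(n)[:,:,::-1]
    cv2.imwrite(f'pics/{n}6f.png',f)
    a=f[70:190,120:240] if n=='scene' else f[160:270,350:480]
    a=np.clip(255*(a/255.)**.6,0,255).astype(np.uint8)
    k=5 if n=='scene' else 4
    cv2.imwrite(f'pics/{n}6.png',cv2.resize(a,None,fx=k,fy=k,interpolation=cv2.INTER_CUBIC))
E
```

```text
clock: 13.68
position: [0.5422, -0.2008, 0.1066]
tool_rot: [-1.57, 0.0, 0.885]
force: [0.4, 0.3, -0.1]
grip_width: 0.0514
F [ 0.4  0.3 -0.1] M [-0.02  0.01 -0.04] yaw 50.7 z 0.1066 q7 0.64
```

View pics/scene6.png

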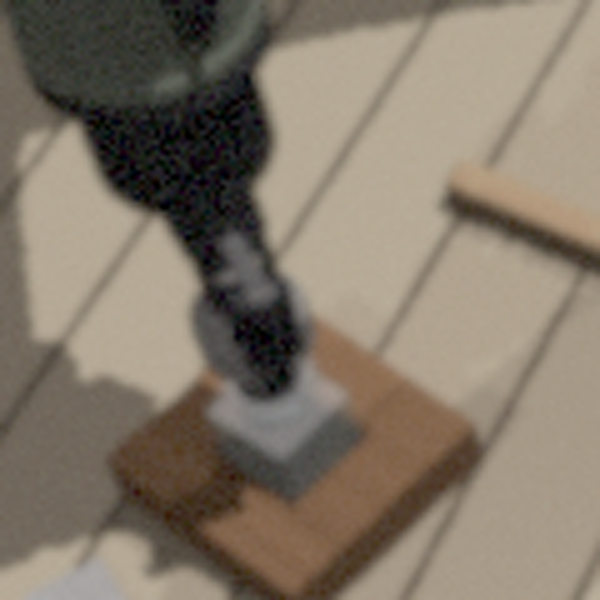

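View pics/top6.png

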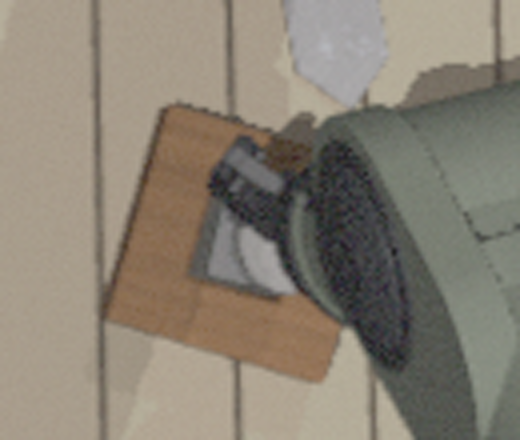

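View pics/scene6f.png

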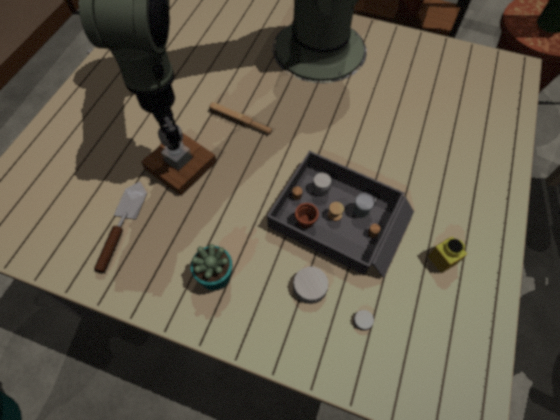

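```bash
python3 - <<'E'
from h import *
for r in(27.5,117.5,-62.5): print(r,(proj('scene',[.5425+.0354*np.cos(np.radians(r)),-.2006+.0354*np.sin(np.radians(r)),.066])+.4-[120,70])*5)
print('cap bottom centre',(proj('scene',[.5425,-.2006,.066+.005+.0396])+.4-[120,70])*5)
print(bot.observe()['qd'].round(4), bot.observe()['clock'])
E
```

```text
27.5 [277.82685733 461.86260839]
117.5 [351.05760439 395.44995217]
-62.5 [203.80832948 409.56189088]
cap bottom centre [257.25569591 344.50512282]
[-0.0009 -0.002   0.0003  0.0002 -0.0014  0.0022  0.0002] 13.7833
```

The shoulder corners project to (278,462), (351,395) and (204,410), within about 15 zoomed pixels (3 image pixels) of where they appear, so the jar is seated. The arm is at rest and the wrist is unloaded. Handing in.

```bash
python3 -c "
from workcell import bot
print(bot.job_done()); s=bot.observe(); print(s['position'],s['force'],s['grip_width'],s['clock'])"
```

```text
the job is handed in; nothing more can be done
None
the job is handed in; nothing more can be done
```

I lifted the jar out of the bin by its cap, seated it in the block's pocket and unscrewed the cap. I handed in at 13.8 s with the cap still gripped above the open jar; the hand-in reports no verdict.

- **Seating:** the jar touched the floor at a tool height of 0.067 m, as predicted. The last picture shows it still down in the pocket, with its corners within about 3 image pixels of where a seated jar's should be.
- **Unscrewing:** the threads let go after roughly 53° anticlockwise. I turned to about 68° before lifting, and the wrist then no longer carried the jar's weight (about 0 N, against 4 N with the jar).
- **Cap:** by tool height, its rim is about 25 mm above the jar's rim. The tool stayed vertical, the arm was at rest, and the lateral offset was under 1 mm. The cap's own rim was mostly hidden by the fingers, so its height and level come from the arm readings, not the pictures.
- **Other things:** by eye, the items in the bin and on the table stand where they started. I did not measure them again.

Two readings were slightly off. The finger opening read 51–52 mm on the 54 mm cap, and the wrist showed about 8 N upward when the fingers first closed. Neither affected the job.

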